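# Shut and lock the card-index cabinet

### The arm

A 6-joint arm with a two-finger parallel gripper is mounted at the origin on the work surface. World frame = base frame: x ahead of the robot, y to its left, z up, the work surface at z = 0. Lengths are in m, angles in rad, forces in N, time in s.
With the tool pointing down it reaches from about 0.35 to 0.775 m from the base axis. Payload 7.3 kg.
Tool frame: the origin (TCP) lies midway between the tips of the shut fingers; the grasp point (between the pads) lies 19 mm behind it; z points along the fingers, y is the direction in which the jaws open and shut (so a half turn about z gives the same grasp; the last joint's range is limited). The gripper opens to 92 mm and grips with 3 to 60 N. Pads are 19 mm wide; open, the fingers measure 130 mm over their backs; the gripper's body (75 mm by 190 mm) begins 47 mm behind the grasp point.
Start: joints at [1.076, 0.342, 1.524, -0, 1.275, -0.146], TCP at [0.179, 0.493, 0.227] pointing down, gripper open.
Joint ranges: [-2.53, 2.53], [-0.77, 2.02], [0.04, 2.7], [-1, 4.14], [0.28, 2.66], [-3.11, 3.11]. Speed limits (rad/s): [2.57, 2.57, 3.14, 3.14, 3.14, 3.14].

### API

Orientations are given as [roll, pitch, yaw] about the fixed x, y, z axes, in that order (R = Rz(yaw) Ry(pitch) Rx(roll)).
In Python, from cell import robot gives the robot as it stands.
- The arm moves only by the tool step_arm, never from a script. Its argument "moves" is a list that holds one entry, the list of rows, each a list of 4 numbers: the shift along the tool's x, y, z in m, then the turn about the tool's z in rad. In form: [[[dx, dy, dz, roll], ...]]. A call has 1 to 8 rows; each row shifts and turns the commanded pose from where the row before left it, along the tool's axes as they then stand; what a row does not reach is not made up. A row lasts 1/12 s, in which the tool goes at most 41.7 mm and 7.16 degrees, less where a joint would pass 70% of its speed; a pose out of reach is approached as far as the arm can. A call with a gripper value outside its range is refused whole. "hand" is the opening, from 0 (shut) to 1 (fully open), set as the call begins (left out, the last holds). The fingers move at their own pace and stop on an object; "force" is the grip in N (left out, the last holds). Time passes only in rows, so rows that do not move let the fingers close. It gives the time, the measured TCP pose, the force and the opening at its end, in the units of the state.
- robot.observe(): the state, without advancing time (a new reading comes with each control period).
- robot.read_camera(name): name is "side" or "top"; returns a dict with "frame" (384x512x3 uint8, red, green, blue), "fovy" (degrees; the focal length in pixels is half the picture's height over the tangent of half this angle, whatever the lens; pixels are square), "cx", "cy" (the principal point, pixels), "k1" (the pictures are not rectified: a ray, as slopes to the right and down, at radius r is drawn at 1 + k1 r^2 times it, then the intrinsics apply), "R" (3x3) and "t" (3): a world point X has camera coordinates R X + t. Camera axes: x right, y down, z forward; pixel columns grow to the right and rows downward; lengths in m; the calibration is good to about 2 mm. A picture is of the moment at which its call begins. There is no depth.
- robot.hand_in(): hands the job in, once; it reports no verdict.
The state is a dict: "time": time; "qpos": joint angles; "qvel": joint speeds; "joint_efforts": joint torques, N m; "tool_pos": TCP position; "tool_rot": TCP orientation; "contact_force": force on the tool from outside, world axes, zero at the start; "torque": the same for the moment, N m; "opening": finger opening in m.
Only numpy, scipy, OpenCV 4.12 (cv2) and the standard library are available. Lean on these libraries where they do the work, as an engineer would, in place of code of your own. Each camera call takes 0.05 s, during which the arm holds its last target.

### The job

Shut up the card-index cabinet on the desk: with the fingertips, push the yellow and the blue drawer fully home, in either order, and only then push the red slide on the cabinet's top all the way to the red dot to lock them. Only push: do not pinch the drawer fronts or the slide's grip, do not pull the drawers out further, and leave the mug, the stapler, the glue bottle and the rubber stamp where they stand.

Things in the scene. Friction and masses are not known exactly. Their poses are not given: they have to be found in the camera images.
- cabinet: navy card-index cabinet fixed to the desk, 220 mm deep (its x), 270 wide (its y), top 120 above the desk; two drawers side by side. Origin: centre of its underside. Its x axis points from the drawer fronts to its back (the way to push a drawer home), y along the fronts towards the yellow drawer, z up. The fronts face the robot's right (world -y), turned by up to 5 degrees inward or 25 outward
- yellow_drawer (a joint): how far the yellow drawer stands out of the cabinet, m: 0 fully home (a hard stop), at most 0.13. Slides along the cabinet's x with about 3 N of friction (a little more when pushed fast) and stays where it is left
- blue_drawer (a joint): the same for the blue drawer
- yellow_face (a point): (sizes in mm) point on the outer face of the yellow drawer's front, in the middle of its width, 90 above the desk; moves with the drawer. When home it lies at x -110, y +67 in the cabinet's frame. The front is a flat upright panel 131 wide, 15 thick, from 4 to 117 above the desk; a steel pull lip stands 9 out of it, 70 wide, at 20 to 28 above the desk, and a flat label holder (2 thick) sits in the middle. Index cards fill the tray behind it, their tops about 89 above the desk
- blue_face (a point): the same point of the blue drawer's front, an equal panel; when home at x -110, y -67 mm in the cabinet's frame
- lock_slide (a joint): travel of the red lock slide, m: 0 at the green dot, 0.09 at the stop by the red dot (locked). It slides along the cabinet's -y (away from the yellow drawer's side) with about 2 N of friction and stays where it is left. It moves freely at all times: it is the user who must shut the drawers first
- grip_mid (a point): (sizes in mm) centre of the slide's red grip, 138 above the desk; the grip is a block 36 long along the cabinet's y, 22 wide along its x, from 127 to 152 above the desk, standing in a low aluminium track (34 wide, top at 126 above the desk). At x +10 in the cabinet's frame; y +45 at the green dot, -45 when locked
- mug: (sizes in mm) white mug, 76 across, 90 high, loose on the desk, to be left alone; origin at the centre of its underside
- stapler: (sizes in mm) black and red stapler, 135 long (its x), 34 wide, 49 high, loose on the desk, to be left alone; origin at the centre of its underside
- glue: (sizes in mm) white glue bottle with an orange cap, 44 across, 85 high, loose on the desk, to be left alone; origin at the centre of its underside
- stamp: (sizes in mm) rubber stamp, 22 x 40, 50 high, loose on the cabinet's top near its back edge, to be left alone; origin at the centre of its underside

How it is judged:
On the way, in this order (a step that is already met when the one before it is completed fails the run):
1. both drawers are fully home (within 4 mm) (value of joint each of yellow_drawer, blue_drawer below 0.004 m), for 0.2 s.
2. the lock slide is at the red dot (within 5 mm) (value of joint lock_slide above 0.085 m), for 0.2 s.
At the end, for the whole second after the job is handed in: Both drawers are home within 4 mm, the lock slide is within 5 mm of its stop at the red dot, and the mug, stapler, glue bottle and stamp are within 15 mm of where they started (all of step 1 and value of joint lock_slide above 0.085 m and distance of each of mug, stapler, glue, stamp from where it was at the start of the episode below 0.015 m); the robot touches nothing.
It fails at once if the lock slide is pushed past half-way while a drawer is still out by more than 8 mm (value of joint lock_slide above 0.045 m and value of joint any of yellow_drawer, blue_drawer above 0.008 m).
It fails at once if a drawer is pulled outwards (value of joint any of yellow_drawer, blue_drawer above 0.108 m or (value of joint yellow_drawer above 0.01 m and velocity of joint yellow_drawer above 0.04 m/s) or (value of joint blue_drawer above 0.01 m and velocity of joint blue_drawer above 0.04 m/s)).
It fails at once if a drawer front is pinched (fingers press on its outside and on what lies behind it) ((contact force between the fingers and yellow_drawer_c0 above 1 N and contact force between the fingers and yellow_drawer_c1 above 1 N) or (contact force between the fingers and blue_drawer_c0 above 1 N and contact force between the fingers and blue_drawer_c1 above 1 N)).
It fails at once if the slide's grip is pinched (fingers press on both of its ends) (contact force between the fingers and lock_slide_c0 above 1 N and contact force between the fingers and lock_slide_c1 above 1 N).
It fails at once if the mug, stapler, glue bottle or stamp is moved by more than 15 mm, lifted or knocked over (distance of any of mug, stapler, glue, stamp from where it was at the start of the episode above 0.015 m or angle between any of mug, stapler, glue, stamp's own z axis and vertical above 0.35 rad).
It also fails if it takes over 54 s, if anything falls off the work surface, if the arm or the gripper's body presses on something with over 40 N, if the wrist force passes 120 N, or if a joint passes its speed limit or range.

## Working session

There is one attempt and no reset: what is moved stays moved. The work goes in short steps, Python scripts to look and compute and a tool call to move; the robot and the scene stay as the last step left them, time stands still between calls to the robot, and variables do not carry over. Pictures are saved under pics/ and viewed, and the job is handed in when it is done.

Besides the shell and the picture viewer there is one more tool, called after "Call:" as name(argument=value, ...), one argument or row to a line, values as JSON. step_arm: Moves the arm, as the interface text tells. Its arguments: {"type":"object","properties":{"moves":{"type":"array","items":{"type":"array","items":{"type":"array","items":{"type":"number"}}}},"hand":{"type":"number"},"force":{"type":"number"}},"required":["moves"]}

```bash
mkdir -p pics; python3 - <<'E'
from cell import robot
import cv2
s=robot.observe()
for k,v in s.items(): print(k,v)
for n in("side","top"):
    c=robot.read_camera(n); cv2.imwrite(f"pics/{n}0.png",cv2.resize(c["frame"][:,:,::-1],(768,576),interpolation=cv2.INTER_CUBIC))
    print(n,{k:v for k,v in c.items() if k!="frame"})
    import numpy as np; np.save(f"pics/{n}0.npy",c,allow_pickle=True)
E
```

```text
time 0.0
qpos [ 1.07598716e+00  3.42678231e-01  1.52501523e+00  6.13349744e-06
  1.27540781e+00 -1.46011472e-01]
qvel [ 0.00100992 -0.00124614  0.00205272  0.00148989 -0.00062929  0.00106017]
joint_efforts [ 2.75331353e-03 -4.31245387e+01 -2.44218886e+01  7.18800444e-02
  5.58816385e-02 -1.55294060e-04]
tool_pos [0.17921471 0.49302871 0.22606868]
tool_rot [-3.14010094e+00 -2.25296193e-04  2.79279300e+00]
contact_force [-0.38975467 -0.82281141  0.49966961]
torque [ 0.01498702 -0.02708357 -0.00451655]
opening 0.09178081126424854
side {'fovy': 49.145061684342586, 'cx': 254.86775035148955, 'cy': 189.70814172674253, 'k1': -0.08184531593919885, 'R': array([[ 0.75313228, -0.65772461,  0.01378772],
       [-0.45134133, -0.53183251, -0.71655089],
       [ 0.47862592,  0.53343464, -0.69739854]]), 't': array([-0.39999018,  0.31268855,  0.9670794 ])}
top {'fovy': 46.938392636431104, 'cx': 257.41599561555165, 'cy': 188.3017374478911, 'k1': -0.004439401559699664, 'R': array([[ 0.01555326, -0.99958535, -0.02423259],
       [-0.9946683 , -0.01299664, -0.10230381],
       [ 0.10194644,  0.02569455, -0.994458  ]]), 't': array([0.01542221, 0.5288732 , 1.05908946])}
```

View pics/side0.png

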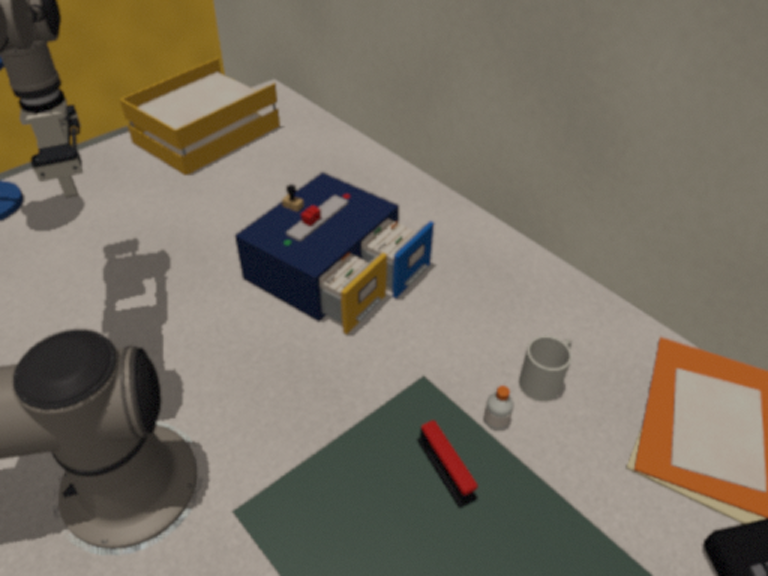

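View pics/top0.png

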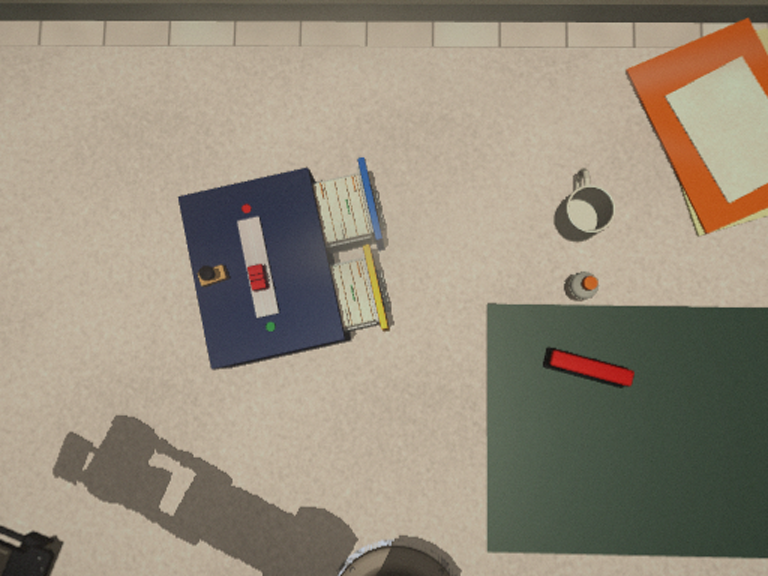

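The side view shows the cabinet at about (320,245), with the yellow front at (365,290) and the blue front at (413,258), and the mug and glue bottle to its right. The top view shows the cabinet at about (265,268), the fronts at (375,288) and (370,198), and the grip at (258,277). I'll enlarge crops to get exact corners.

```bash
python3 - <<'E'
import numpy as np,cv2
for n,(x,y,w,h) in {"top":(110,95,155,160),"side":(150,105,150,120)}.items():
    c=np.load(f"pics/{n}0.npy",allow_pickle=True).item()
    f=c["frame"][y:y+h,x:x+w,::-1]
    k=5 if n=="side" else 3.7
    f=cv2.convertScaleAbs(f,alpha=1.5,beta=15)
    f=cv2.resize(f,None,fx=k,fy=k,interpolation=cv2.INTER_CUBIC)
    for i in range(0,w,10):
        cv2.line(f,(int(i*k),0),(int(i*k),4 if i%50 else 12),(0,0,255),1)
        if i%20==0: cv2.putText(f,str(x+i),(int(i*k),20),0,.35,(0,0,255))
    for i in range(0,h,10):
        cv2.line(f,(0,int(i*k)),(6,int(i*k)),(0,0,255),1)
        if i%20==0: cv2.putText(f,str(y+i),(8,int(i*k)+4),0,.35,(0,0,255))
    cv2.imwrite(f"pics/{n}0c.png",f); print(f.shape)
E
```

```text
(592, 574, 3)
(600, 750, 3)
```

View pics/top0c.png

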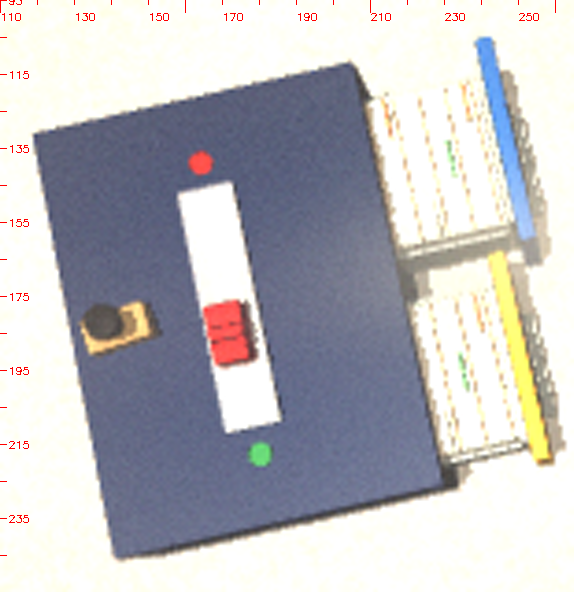

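View pics/side0c.png

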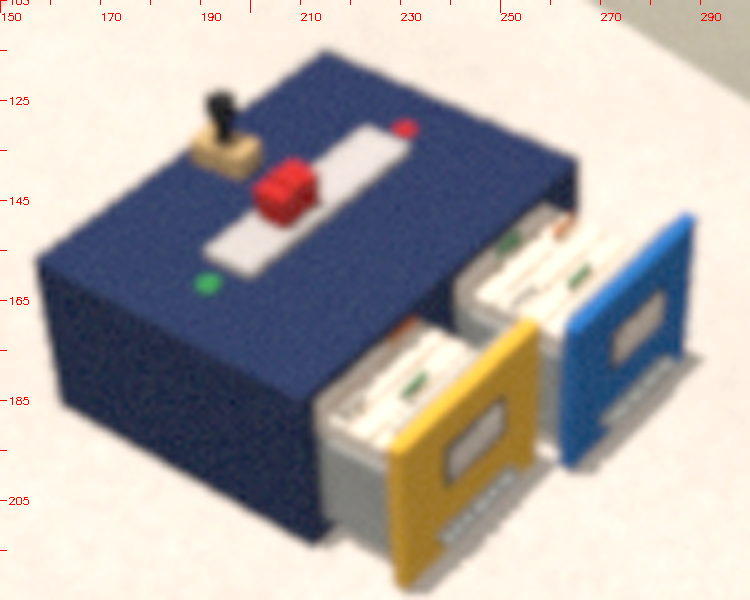

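```bash
cat > h.py <<'E'
import numpy as np,cv2
from scipy.optimize import least_squares
def proj(c,X):
    X=np.atleast_2d(X); p=X@c["R"].T+c["t"]; s=p[:,:2]/p[:,2:]
    f=192/np.tan(np.radians(c["fovy"])/2); r2=(s**2).sum(1,keepdims=True)
    return s*(1+c["k1"]*r2)*f+[c["cx"],c["cy"]]
def cab(p,X): # p: x,y,yaw
    c,s=np.cos(p[2]),np.sin(p[2]); X=np.atleast_2d(X)
    return np.c_[X[:,0]*c-X[:,1]*s+p[0],X[:,0]*s+X[:,1]*c+p[1],X[:,2]]
E
cat > fit.py <<'E'
from h import *
T=np.load("pics/top0.npy",allow_pickle=True).item();S=np.load("pics/side0.npy",allow_pickle=True).item()
t=lambda a,b:(110+a/3.7-.5+.0,95+b/3.7-.5); s=lambda a,b:(150+a/5-.5,105+b/5-.5)
C=[(.11,-.135,.12),(-.11,-.135,.12),(-.11,.135,.12),(.11,.135,.12)]
obs=[(T,C[0],t(35,134)),(T,C[1],t(351,63)),(T,C[2],t(442,488)),(T,C[3],t(118,557)),
(S,C[0],s(325,50)),(S,C[1],s(577,160)),(S,C[2],s(308,402)),(S,C[3],s(38,260)),(S,(-.11,.135,0),s(316,543)),(S,(.11,.135,0),s(62,403))]
f=lambda p:np.concatenate([(proj(c,cab(p,X))-o).ravel() for c,X,o in obs])
r=least_squares(f,[.55,.25,1.5]);p=r.x;print(p,np.degrees(p[2]));print(r.fun.reshape(-1,2).round(2))
b=[(T,-.067-.0655,.117,t(494,38)),(T,-.067+.0655,.117,t(536,236)),(S,-.1325,.117,s(692,215)),(S,-.0015,.004,s(568,468))]
y=[(T,.067-.0655,.117,t(506,252)),(T,.1325,.117,t(552,462)),(S,.0015,.117,s(540,323)),(S,.1325,.004,s(403,590))]
for n,L in("blue",b),("yellow",y):
    g=lambda q:np.concatenate([(proj(c,cab(p,(-.11-q[0],yy,z)))-o).ravel() for c,yy,z,o in L])
    r=least_squares(g,[.06]);print(n,r.x,r.fun.reshape(-1,2).round(1).tolist()); print(" face",cab(p,(-.11-r.x[0],.067 if n=="yellow" else -.067,.09)))
L=[(T,.152,t(226,332))]
g=lambda q:np.concatenate([(proj(c,cab(p,(.01+q[1],.045-q[0],z)))-o).ravel() for c,z,o in L])
r=least_squares(g,[.01,0]);print("slide",r.x,r.fun)
np.save("cab.npy",p)
for q in[(-.11,.135,.12),(.01,.045,.14),(.01,-.045,.14)]:print(q,cab(p,q))
# stamp
E
python3 fit.py
```

```text
[0.54318853 0.21162708 1.80305649] 103.30752734601016
[[-3.94 -0.65]
 [ 4.16 -2.24]
 [ 4.17 -1.84]
 [-4.49  0.8 ]
 [-1.88 -1.26]
 [ 2.82  0.8 ]
 [ 0.23  1.22]
 [-3.55 -1.21]
 [ 1.06  2.94]
 [-2.49 -0.1 ]]
blue [0.07798789] [[-1.0, -1.4], [-0.2, -0.1], [0.8, 0.4], [-0.3, 1.3]]
 face [[0.65166009 0.04410882 0.09      ]]
yellow [0.05790061] [[-0.4, -1.2], [-0.4, -1.5], [-0.1, -0.1], [-0.1, 1.0]]
 face [[0.51663453 0.03281293 0.09      ]]
slide [ 0.02423027 -0.00698737] [ 0.00000000e+00 -2.84217094e-14]
(-0.11, 0.135, 0.12) [[0.437133   0.07350676 0.12      ]]
(0.01, 0.045, 0.14) [[0.49709506 0.21100058 0.14      ]]
(0.01, -0.045, 0.14) [[0.58467844 0.23171656 0.14      ]]
```

The residuals show a body about 15 mm shorter than my model. The 220 mm depth evidently includes the front panels, so I'll refit with the body front at x = -95 mm.

```bash
sed -i 's/(-\.11,-\.135,\.12),(-\.11,\.135,\.12),(/(-.095,-.135,.12),(-.095,.135,.12),(/; s/(S,(-.11,.135,0)/(S,(-.095,.135,0)/' fit.py; python3 fit.py
```

```text
[0.54486054 0.20394971 1.80853121] 103.62120555595622
[[-0.86 -1.01]
 [ 0.77 -1.65]
 [ 1.33 -1.39]
 [-0.67  0.3 ]
 [-0.36 -0.43]
 [ 0.77 -0.19]
 [-1.5   0.17]
 [-1.66  0.03]
 [-0.56  1.89]
 [-0.69  1.16]]
blue [0.07041009] [[-1.3, -1.7], [-0.1, -0.4], [0.8, 0.2], [-0.1, 1.1]]
 face [[0.652463   0.04439247 0.09      ]]
yellow [0.04959077] [[-0.7, -1.5], [-0.4, -1.8], [-0.1, -0.3], [0.2, 0.9]]
 face [[0.5173289  0.03306899 0.09      ]]
slide [0.02443012 0.00098149] [0.00000000e+00 2.84217094e-14]
(-0.11, 0.135, 0.12) [[0.43956276 0.06525083 0.12      ]]
(0.01, 0.045, 0.14) [[0.49877119 0.20307087 0.14      ]]
(0.01, -0.045, 0.14) [[0.58623985 0.22426603 0.14      ]]
```

The fit is now consistent to about 1.5 px:

| Quantity | Estimate |
|---|---|
| Cabinet yaw | 103.6° |
| Yellow drawer out | about 50 mm |
| Blue drawer out | about 70 mm |
| Lock slide travel | about 24 mm |

Next I'll shut the fingers and turn the tool so its x axis lies along the cabinet's x. Tool y is then the cabinet's -y.

Call:
step_arm(
  moves=[
    [[0,0,0,0.123],[0,0,0,0.123],[0,0,0,0.123],[0,0,0,0.123],[0,0,0,0.123],[0,0,0,0.123],[0,0,0,0.123],[0,0,0,0.123]],
  ],
  hand=0,
  force=10,
)

```text
time: 0.77
tool_pos: [0.1793, 0.4932, 0.2263]
tool_rot: [-3.141, 0.001, 1.803]
contact_force: [-0.2, -0.3, -0.3]
opening: 0.0428
```

```bash
cat > where.py <<'E'
from h import *
from cell import robot
import sys
p=np.load("cab.npy"); s=robot.observe()
d=np.array(s["tool_pos"][:2])-p[:2]; c,sn=np.cos(p[2]),np.sin(p[2])
q=np.array([c*d[0]+sn*d[1],-sn*d[0]+c*d[1],s["tool_pos"][2]])
F=s["contact_force"]
print("t",round(s["time"],2),"cab xyz",q.round(4),"yaw err",round(s["tool_rot"][2]-p[2],4),"rot",np.round(s["tool_rot"],3),"F cab",round(c*F[0]+sn*F[1],1),round(-sn*F[0]+c*F[1],1),round(F[2],1),"open",round(s["opening"],4),"q",np.round(s["qpos"],2))
E
python3 where.py
```

```text
t 0.77 cab xyz [0.3672 0.2872 0.2263] yaw err -0.0059 rot [-3.141e+00  1.000e-03  1.803e+00] F cab -0.3 0.2 -0.3 open 0.0428 q [ 1.08  0.34  1.52 -0.    1.28  0.84]
```

Call:
step_arm(
  moves=[
    [[-0.0358,0.0138,0,0],[-0.0358,0.0138,0,0],[-0.0358,0.0138,0,0],[-0.0358,0.0138,0,0],[-0.0358,0.0138,0,0],[-0.0358,0.0138,0,0],[-0.0358,0.0138,0,0],[-0.0358,0.0138,0,0]],
  ],
)

```text
time: 1.43
tool_pos: [0.3547, 0.2394, 0.2266]
tool_rot: [-3.141, -0.0, 1.809]
contact_force: [1.3, 0.6, 0.4]
opening: 0.0005
```

Call:
step_arm(
  moves=[
    [[-0.0358,0.0138,0,0],[-0.0358,0.0138,0,0],[-0.0358,0.0138,0,0],[-0.0358,0.0138,0,0],[-0.0358,0.0138,0,0],[-0.0358,0.0138,0,0],[-0.0358,0.0138,0,0],[-0.0358,0.0138,0,0]],
  ],
)

```text
time: 2.1
tool_pos: [0.5296, -0.013, 0.2264]
tool_rot: [-3.141, -0.0, 1.808]
contact_force: [0.9, 0.2, 0.8]
opening: 0.0004
```

```bash
python3 where.py
```

```text
t 2.1 cab xyz [-0.2073  0.066   0.2264] yaw err -0.0001 rot [-3.141 -0.     1.808] F cab -0.0 -0.9 0.8 open 0.0004 q [-0.17  0.35  1.51  0.    1.28 -0.41]
```

Call:
step_arm(
  moves=[
    [[0,0,0.025,0],[0,0,0.03,0],[0,0,0.03,0],[0,0,0.03,0],[0,0,0.021,0],[0,0,0,0]],
  ],
)

```text
time: 2.6
tool_pos: [0.5258, -0.0108, 0.0862]
tool_rot: [-3.133, -0.004, 1.809]
contact_force: [-0.5, 0.0, 0.2]
opening: 0.0004
```

```bash
cat > look.py <<'E'
from h import *
from cell import robot
import sys
tag=sys.argv[1]
for n,(x,y,w,h) in {"top":(110,95,155,160),"side":(150,65,150,160)}.items():
    if n not in sys.argv[2:]: continue
    c=robot.read_camera(n); np.save(f"pics/{n}{tag}.npy",c,allow_pickle=True)
    k=3.7; f=cv2.resize(cv2.convertScaleAbs(c["frame"][y:y+h,x:x+w,::-1],alpha=1.5,beta=15),None,fx=k,fy=k,interpolation=cv2.INTER_CUBIC)
    cv2.imwrite(f"pics/{n}{tag}.png",f)
E
python3 where.py; python3 look.py 1 side
```

```text
t 2.6 cab xyz [-0.2042  0.0691  0.0862] yaw err -0.0 rot [-3.133 -0.004  1.809] F cab 0.1 0.4 0.2 open 0.0004 q [-0.17  0.5   1.7   0.    0.95 -0.4 ]
```

View pics/side1.png

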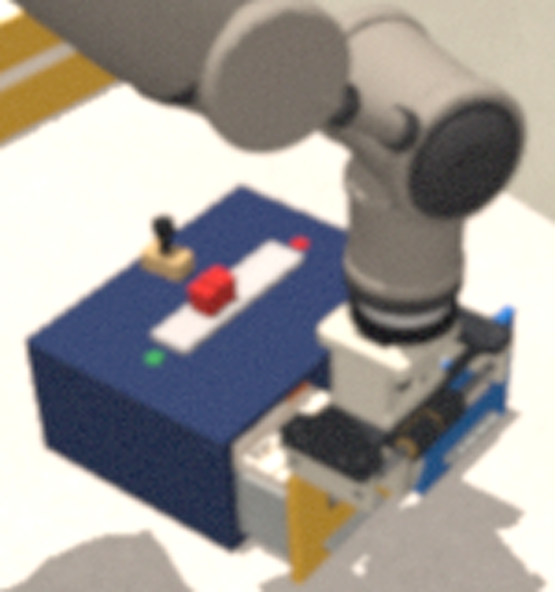

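The side view shows the shut gripper upright in front of the yellow panel, at about (340,470) in the crop, with its body clear above it. Next is a gentle push along tool x.

Call:
step_arm(
  moves=[
    [[0.01,0,0,0],[0.008,0,0,0],[0.006,0,0,0],[0.006,0,0,0],[0.006,0,0,0],[0.006,0,0,0],[0.006,0,0,0],[0.006,0,0,0]],
  ],
)

```text
time: 3.32
tool_pos: [0.5169, 0.0415, 0.0913]
tool_rot: [3.14, 0.001, 1.809]
contact_force: [1.4, -4.1, 2.5]
opening: 0.0008
```

```bash
python3 where.py
```

```text
t 3.32 cab xyz [-0.1513  0.0654  0.0913] yaw err 0.0002 rot [3.140e+00 1.000e-03 1.809e+00] F cab -4.3 -0.4 2.5 open 0.0008 q [-0.07  0.48  1.72 -0.    0.93 -0.31]
```

Call:
step_arm(
  moves=[
    [[0.006,0,0,0],[0.006,0,0,0],[0.005,0,0,0],[0.004,0,0,0],[0.003,0,0,0],[0.003,0,0,0],[0.002,0,0,0],[0.001,0,0,0]],
  ],
)

```text
time: 3.98
tool_pos: [0.5091, 0.0708, 0.0906]
tool_rot: [-3.141, -0.0, 1.809]
contact_force: [2.9, -2.0, 0.6]
opening: 0.0003
```

```bash
python3 where.py
```

```text
t 3.98 cab xyz [-0.121   0.0661  0.0906] yaw err 0.0004 rot [-3.141 -0.     1.809] F cab -2.6 -2.4 0.6 open 0.0003 q [-0.01  0.48  1.74  0.    0.93 -0.25]
```

Not at the stop yet: the force is still only about 3 N, which is friction. I'll keep going in small steps.

Call:
step_arm(
  moves=[
    [[0.002,0,0,0],[0.002,0,0,0],[0.001,0,0,0],[0.001,0,0,0]],
  ],
)

```text
time: 4.32
tool_pos: [0.509, 0.0715, 0.0907]
tool_rot: [-3.141, 0.008, 1.81]
contact_force: [5.9, -31.1, -1.1]
opening: 0.0005
```

```bash
python3 where.py
```

```text
t 4.32 cab xyz [-0.1203  0.0661  0.0907] yaw err 0.0014 rot [-3.141  0.008  1.81 ] F cab -31.6 1.6 -1.1 open 0.0005 q [-0.    0.48  1.74 -0.01  0.93 -0.24]
```

The force rose to 31 N with no motion and the TCP at x = -120.3 mm, so yellow is on its hard stop. I'll back off and move sideways to blue.

Call:
step_arm(
  moves=[
    [[-0.008,0,0,0],[-0.017,0,0,0],[-0.025,0,0,0],[-0.025,0,0,0],[-0.02,0,0,0],[0,0.02,0,0],[0,0.028,0,0],[0,0.028,0,0]],
  ],
)

```text
time: 4.98
tool_pos: [0.6036, 0.002, 0.0902]
tool_rot: [-3.139, -0.002, 1.807]
contact_force: [-0.4, -0.8, 0.2]
opening: 0.0003
```

Call:
step_arm(
  moves=[
    [[0,0.028,0,0],[0,0.02,0,0],[0,0.01,0,0],[0,0,0,0]],
  ],
)

```text
time: 5.32
tool_pos: [0.6609, 0.0167, 0.0894]
tool_rot: [-3.14, -0.002, 1.81]
contact_force: [-1.8, -0.2, -0.7]
opening: 0.0004
```

```bash
python3 where.py;python3 look.py 2 side top
```

```text
t 5.32 cab xyz [-0.2093 -0.0687  0.0894] yaw err 0.0011 rot [-3.14e+00 -2.00e-03  1.81e+00] F cab 0.3 1.8 -0.7 open 0.0004 q [-0.09  0.71  1.28  0.    1.15 -0.33]
```

View pics/side2.png

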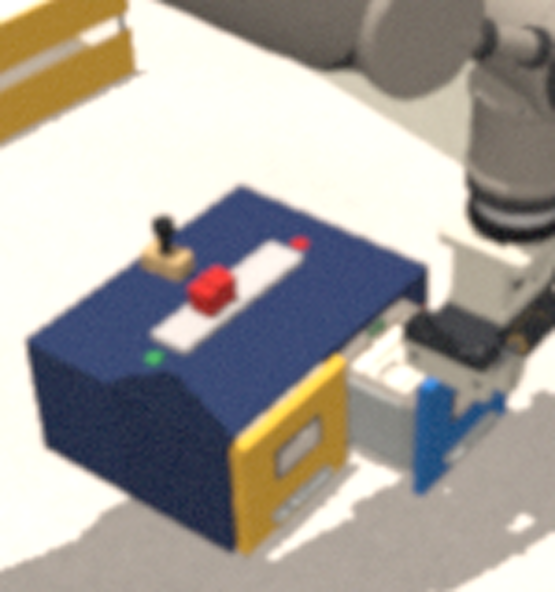

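The side view shows the yellow front flush with the cabinet, at about (292,455) in the crop. Blue is still out at (455,430), with the gripper in front of it. Now blue: the contact is about 20 mm ahead and home is at x ≈ -120 mm, 89 mm ahead.

Call:
step_arm(
  moves=[
    [[0.006,0,0,0],[0.006,0,0,0],[0.006,0,0,0],[0.006,0,0,0],[0.006,0,0,0],[0.006,0,0,0],[0.006,0,0,0],[0.006,0,0,0]],
  ],
)

```text
time: 6.08
tool_pos: [0.6488, 0.0626, 0.0908]
tool_rot: [-3.141, 0.0, 1.809]
contact_force: [-0.8, -4.6, 1.2]
opening: 0.0002
```

Call:
step_arm(
  moves=[
    [[0.006,0,0,0],[0.006,0,0,0],[0.006,0,0,0],[0.006,0,0,0],[0.005,0,0,0],[0.004,0,0,0],[0.003,0,0,0],[0.002,0,0,0]],
  ],
)

```text
time: 6.75
tool_pos: [0.6401, 0.0997, 0.0907]
tool_rot: [3.141, -0.0, 1.809]
contact_force: [-1.4, -2.6, 0.8]
opening: 0.0005
```

```bash
python3 where.py
```

```text
t 6.75 cab xyz [-0.1237 -0.068   0.0907] yaw err 0.0005 rot [ 3.141 -0.     1.809] F cab -2.2 2.0 0.8 open 0.0005 q [ 0.04  0.69  1.33  0.    1.12 -0.2 ]
```

Call:
step_arm(
  moves=[
    [[0.002,0,0,0],[0.002,0,0,0],[0.002,0,0,0],[0.001,0,0,0],[0.001,0,0,0]],
  ],
)

```text
time: 7.17
tool_pos: [0.6394, 0.1028, 0.0908]
tool_rot: [3.141, 0.006, 1.808]
contact_force: [1.8, -20.5, 0.4]
opening: 0.0009
```

```bash
python3 where.py
```

```text
t 7.17 cab xyz [-0.1205 -0.068   0.0908] yaw err -0.0004 rot [3.141 0.006 1.808] F cab -20.4 3.1 0.4 open 0.0009 q [ 0.04  0.69  1.33 -0.01  1.12 -0.19]
```

Blue is also on its stop: 20 N at the same TCP x of -120.5 mm. I'll retreat, lift, and cross to the +y (green) side of the grip.

Call:
step_arm(
  moves=[
    [[-0.008,0,0,0],[-0.012,0,0,0],[-0.015,0,0,0],[0,0,-0.025,0],[0,0,-0.035,0],[0,0,-0.035,0],[0,0,-0.03,0],[0,0,-0.01,0]],
  ],
)

```text
time: 7.83
tool_pos: [0.6487, 0.0724, 0.2315]
tool_rot: [3.133, 0.001, 1.809]
contact_force: [1.1, 0.5, 0.4]
opening: 0.0003
```

Call:
step_arm(
  moves=[
    [[0.02,-0.02,0,0],[0.02,-0.02,0,0],[0.02,-0.02,0,0],[0.02,-0.02,0,0],[0.02,-0.02,0,0],[0.02,-0.02,0,0],[0.02,-0.02,0,0],[0.02,-0.02,0,0]],
  ],
)

```text
time: 8.5
tool_pos: [0.4522, 0.1909, 0.2253]
tool_rot: [-3.141, -0.001, 1.808]
contact_force: [-0.4, 0.2, -0.3]
opening: 0.0003
```

```bash
python3 where.py;python3 look.py 3 side
```

```text
t 8.5 cab xyz [0.0092 0.0931 0.2253] yaw err -0.0002 rot [-3.141e+00 -1.000e-03  1.808e+00] F cab 0.3 0.4 -0.3 open 0.0003 q [0.24 0.28 1.62 0.   1.24 0.01]
```

View pics/side3.png

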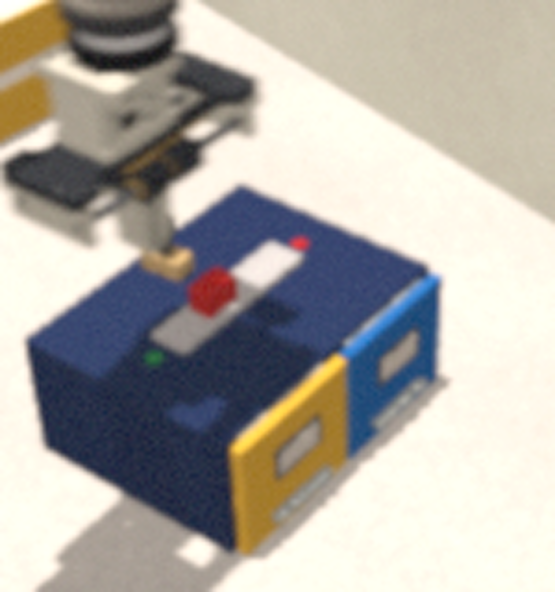

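The side view shows both fronts flush and level, at about (290,455) and (390,370) in the crop. The grip stands at (213,290) and the stamp is untouched. I'll lower the tips to about z = 136 mm on the green-dot side.

Call:
step_arm(
  moves=[
    [[0.001,0,0.02,0],[0,0,0.025,0],[0,0,0.025,0],[0,0,0.015,0],[0,0,0.004,0],[0,0,0,0]],
  ],
)

```text
time: 9.05
tool_pos: [0.4527, 0.1912, 0.1356]
tool_rot: [-3.139, -0.0, 1.808]
contact_force: [0.1, 0.5, -0.4]
opening: 0.0003
```

```bash
python3 where.py;python3 look.py 4 side
```

```text
t 9.05 cab xyz [0.0094 0.0926 0.1356] yaw err -0.0001 rot [-3.139 -0.     1.808] F cab 0.5 -0.2 -0.4 open 0.0003 q [0.24 0.38 1.74 0.   1.02 0.01]
```

View pics/side4.png

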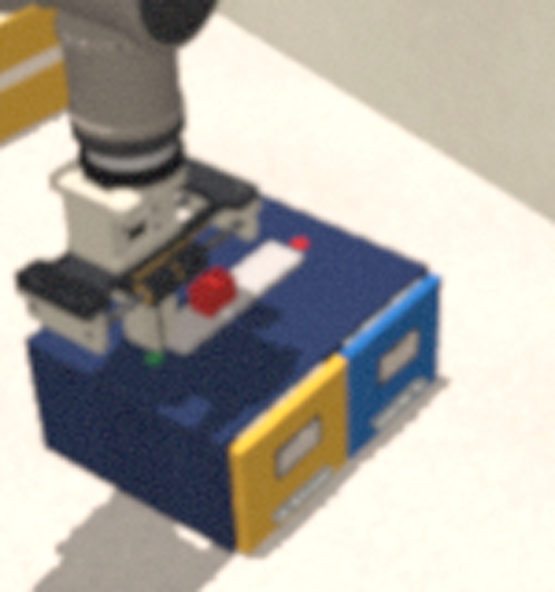

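The tips are beside the green dot, at (155,330) in the crop, facing the grip's near end at about (200,300). I'll push along tool y. The stop is expected at a TCP y of about -8 mm.

Call:
step_arm(
  moves=[
    [[0,0.006,0,0],[0,0.006,0,0],[0,0.006,0,0],[0,0.006,0,0],[0,0.006,0,0],[0,0.006,0,0],[0,0.006,0,0],[0,0.006,0,0]],
  ],
)

```text
time: 9.77
tool_pos: [0.4999, 0.203, 0.1367]
tool_rot: [-3.141, -0.0, 1.809]
contact_force: [-2.3, -0.5, 2.0]
opening: 0.0004
```

```bash
python3 where.py
```

```text
t 9.77 cab xyz [0.0097 0.0439 0.1367] yaw err 0.0003 rot [-3.141 -0.     1.809] F cab 0.0 2.4 2.0 open 0.0004 q [0.24 0.46 1.61 0.   1.07 0.01]
```

Contact with the grip reads about 2.4 N, which matches the slide's friction. I'll continue.

Call:
step_arm(
  moves=[
    [[0,0.006,0,0],[0,0.006,0,0],[0,0.006,0,0],[0,0.006,0,0],[0,0.006,0,0],[0,0.006,0,0],[0,0.005,0,0],[0,0.004,0,0]],
  ],
)

```text
time: 10.43
tool_pos: [0.5441, 0.2137, 0.1367]
tool_rot: [3.141, -0.0, 1.809]
contact_force: [-1.9, -1.7, 1.8]
opening: 0.0006
```

Call:
step_arm(
  moves=[
    [[0,0.003,0,0],[0,0.002,0,0],[0,0.001,0,0]],
  ],
)

```text
time: 10.68
tool_pos: [0.5495, 0.215, 0.1367]
tool_rot: [3.141, -0.0, 1.809]
contact_force: [-2.3, -1.2, 2.4]
opening: 0.0005
```

```bash
python3 where.py
```

```text
t 10.68 cab xyz [ 0.0096 -0.0071  0.1367] yaw err 0.0003 rot [ 3.141 -0.     1.809] F cab -0.6 2.5 2.4 open 0.0005 q [0.24 0.54 1.47 0.   1.14 0.01]
```

Call:
step_arm(
  moves=[
    [[0,0.002,0,0],[0,0.002,0,0],[0,0.001,0,0],[0,0.001,0,0]],
  ],
)

```text
time: 11.02
tool_pos: [0.5523, 0.2157, 0.1366]
tool_rot: [-3.135, 0.0, 1.809]
contact_force: [-14.7, -6.2, 9.7]
opening: 0.0003
```

```bash
python3 where.py
```

```text
t 11.02 cab xyz [ 0.0097 -0.01    0.1366] yaw err 0.0006 rot [-3.135  0.     1.809] F cab -2.6 15.8 9.7 open 0.0003 q [ 0.24  0.55  1.45 -0.    1.15  0.01]
```

Call:
step_arm(
  moves=[
    [[0,0.001,0,0],[0,0.001,0,0],[0,0,0,0]],
  ],
)

```text
time: 11.27
tool_pos: [0.5524, 0.2158, 0.1366]
tool_rot: [-3.131, 0.0, 1.809]
contact_force: [-18.8, -6.2, 12.4]
opening: 0.0005
```

```bash
python3 where.py
```

```text
t 11.27 cab xyz [ 0.0097 -0.0101  0.1366] yaw err 0.0008 rot [-3.131  0.     1.809] F cab -1.6 19.7 12.4 open 0.0005 q [ 0.24  0.55  1.45 -0.    1.16  0.01]
```

The force rises to 20 N with only 0.1 mm of motion, so the slide is on its stop. I'll back off, lift and check.

Call:
step_arm(
  moves=[
    [[0,-0.006,0,0],[0,-0.012,0,0],[0,-0.015,0,0],[0,-0.005,-0.02,0],[0,0,-0.035,0],[0,0,-0.035,0],[0,0,-0.02,0],[0,0,0,0]],
  ],
)

```text
time: 11.93
tool_pos: [0.5227, 0.2087, 0.2522]
tool_rot: [3.13, -0.0, 1.809]
contact_force: [0.9, 0.3, -0.2]
opening: 0.0003
```

Call:
step_arm(
  moves=[
    [[0,-0.035,0,0],[0,-0.035,0,0],[0,-0.035,0,0],[0,-0.035,0,0],[0,0,0,0],[0,0,0,0]],
  ],
)

```text
time: 12.43
tool_pos: [0.3831, 0.1748, 0.2467]
tool_rot: [3.141, -0.0, 1.809]
contact_force: [0.6, 0.4, 0.8]
opening: 0.0003
```

```bash
python3 where.py;python3 look.py 5 side top; python3 - <<'E'
from h import *
import cv2
# before/after differences at loose objects
for n in("side","top"):
    a=np.load(f"pics/{n}0.npy",allow_pickle=True).item()["frame"];b=np.load(f"pics/{n}5.npy",allow_pickle=True).item()["frame"]
    cv2.imwrite(f"pics/{n}5full.png",cv2.resize(b[:,:,::-1],(768,576)))
E
```

```text
t 12.43 cab xyz [0.0098 0.164  0.2467] yaw err 0.0006 rot [ 3.141 -0.     1.809] F cab 0.3 -0.7 0.8 open 0.0003 q [0.25 0.13 1.75 0.   1.26 0.01]
```

View pics/side5full.png

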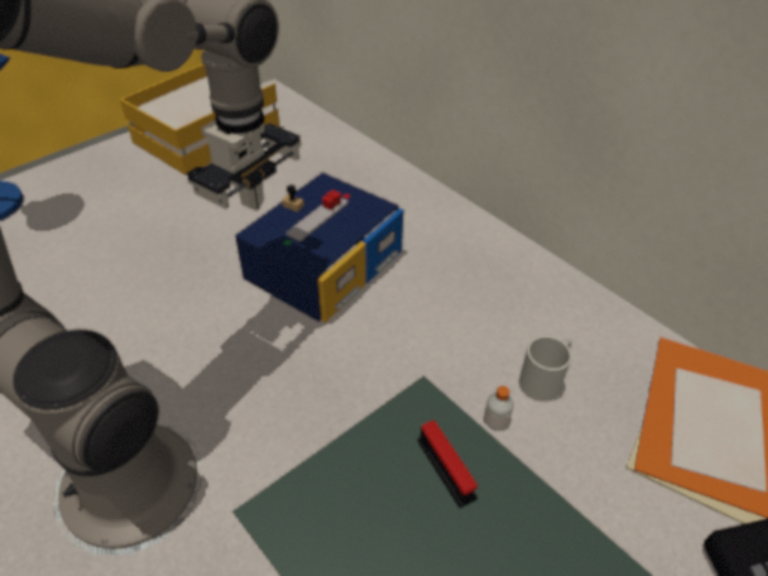

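View pics/top5full.png

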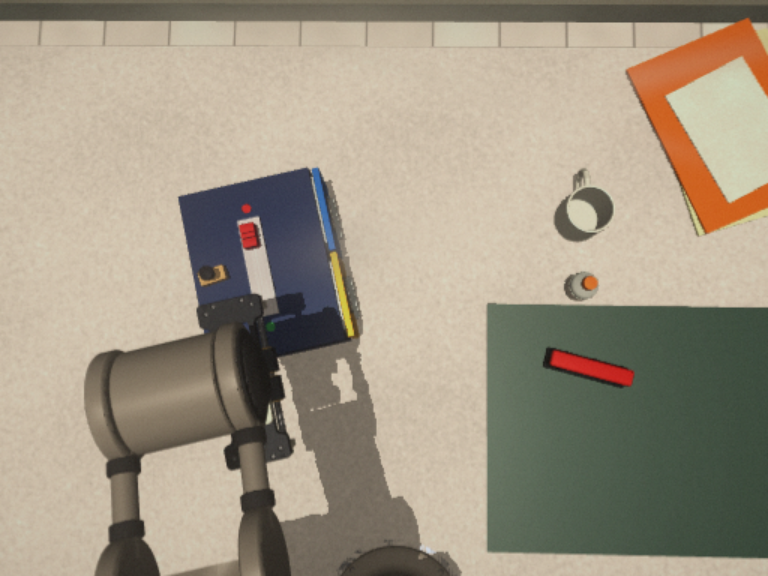

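View pics/side5.png

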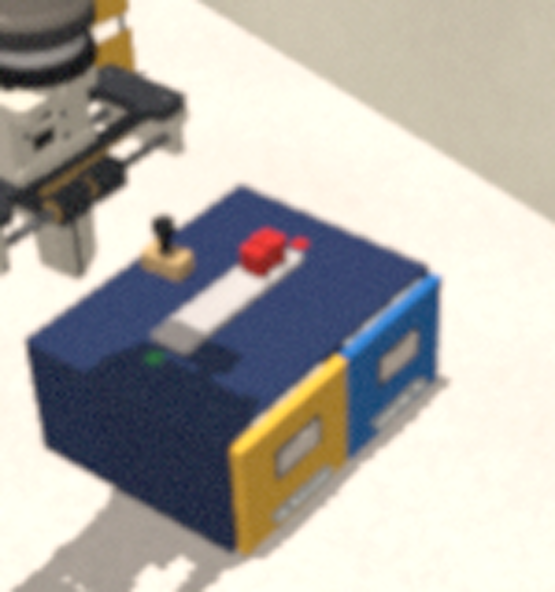

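```bash
python3 - <<'E'
from h import *
p=np.load("cab.npy")
c=np.load("pics/top5.npy",allow_pickle=True).item(); f=c["frame"].astype(int)
def cen(f,x0,x1,y0,y1):
    m=(f[y0:y1,x0:x1,0]>120)&(f[y0:y1,x0:x1,1]<70)&(f[y0:y1,x0:x1,2]<80); ys,xs=np.nonzero(m); return np.array([xs.mean()+x0,ys.mean()+y0]),m.sum()
c0=np.load("pics/top0.npy",allow_pickle=True).item()["frame"].astype(int)
for nm,ff,box in("start",c0,(155,185,165,200)),("end",f,(150,185,145,172)):
    o,n=cen(ff,*box); r=least_squares(lambda q:(proj(c,cab(p,(.01+q[1],.045-q[0],.149)))-o).ravel(),[.05,0]); print(nm,o,n,r.x)
# finger sides: hard-stop estimate
k=5
cv2.imwrite("pics/zoom5.png",cv2.resize(cv2.convertScaleAbs(c["frame"][105:235,190:245,::-1],alpha=1.5),None,fx=4.5,fy=4.5,interpolation=cv2.INTER_CUBIC))
for d in(0,.004,.01):
  print(d,proj(c,cab(p,[(-.11-d,-.1325,.117),(-.11-d,.1325,.117)])).round(1).tolist())
E
```

```text
start [170.61313869 184.2189781 ] 137 [0.02491495 0.00148563]
end [165.04379562 156.38686131] 137 [0.08827196 0.00113414]
0 [[211.9, 109.8], [236.7, 222.5]]
0.004 [[213.6, 109.4], [238.4, 222.1]]
0.01 [[216.1, 108.9], [241.1, 221.5]]
```

View pics/zoom5.png

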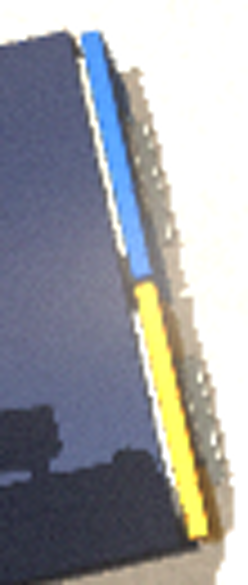

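The checks agree, and the arm is clear and reading no force. Both fronts' outer edges match the projection for 0 mm out to within about 0.5 px across. The slide measures 88 mm.

```bash
python3 -c "
from cell import robot
print(robot.hand_in())"
```

```text
the job is handed in; nothing more can be done
None
```

With the fingers shut, I pushed the yellow drawer home, then the blue one, and only then pushed the red slide to the red dot. I handed the job in at about 12.5 s, and no verdict was reported.

- **Drawers:** each met a hard stop at the same tool position, 120.3 mm (yellow) and 120.5 mm (blue) in front of the cabinet's origin, with 31 N and 20 N. In the last top picture both fronts' outer edges match the fully-home projection to about 0.5 px (roughly 1 mm) in the sliding direction. They are about 1.5–2.5 px off along the fronts, as in the initial fit. A thin light strip shows between the cabinet and the fronts. I took it to be part of the construction, since both drawers stopped at the same point.
- **Slide:** it met its stop at 20 N. The camera gives 88 mm of travel, up from about 25 mm at the start; at least 85 mm is needed and the stop is at 90 mm.
- **Other objects:** the mug, stapler, glue bottle and stamp look unmoved in both cameras, compared by eye with the first pictures. The arm was clear and read no contact force before hand-in.
- **Correction on the way:** my first pose fit was off by up to 4 px, because I had not counted the 15 mm fronts in the 220 mm depth. I corrected it before moving.

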